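# Wedge up the specimen plate of a tilt stage

## Robot

A 7-joint arm with a two-finger parallel gripper is mounted at the origin on the work surface. World frame = base frame: x ahead of the robot, y to its left, z up, the work surface at z = 0. Lengths are in m, angles in rad, forces in N, time in s.
With the tool pointing down it reaches from about 0.4 to 0.85 m from the base axis. Payload 10.4 kg.
Tool frame: the origin (TCP) lies between the finger pads; the fingertips stand 11 mm ahead of it and the grasp point (between the pads) lies 8 mm behind it; z points along the fingers, y is the direction in which the jaws open and shut (so a half turn about z gives the same grasp; the last joint's range is limited). The gripper opens to 87 mm and grips with 3 to 60 N. Pads are 19 mm wide; open, the fingers measure 117 mm over their backs; the gripper's body (75 mm by 190 mm) begins 51 mm behind the grasp point.
Start: joints at [1.162, 0.332, -0.065, 1.46, 0.022, 1.35, -0.088], TCP at [0.235, -0.579, 0.234] pointing down, gripper open.
Joint ranges: [-2.6, 2.6], [-0.5, 2.12], [-1.47, 1.34], [0.16, 2.42], [-1.27, 4.41], [0.06, 2.06], [-2.6, 2.6]. Speed limits (rad/s): [2.22, 2.22, 2.79, 2.79, 3.14, 3.14, 3.14].

## Interface

Orientations are given as a unit quaternion [x, y, z, w].
In Python, from bench import r, eyes gives the robot as it stands.
- The arm moves only by the shell command python3 -m inch 'ROWS' [FORCE]. ROWS is a JSON object of lists of equal length, an entry for each row: "translation": the shift along the world's x, y, z scaled (see below), a list of three; "rot": the turn, a rotation vector about the world's x, y, z scaled (see below), a list of three; "jaw": the finger opening in mm, from 0 to 87. In form: {"translation": [[tx, ty, tz], ...], "rot": [[ax, ay, az], ...], "jaw": [jaw, ...]}. A call has 1 to 20 rows; each row is the pose to reach, as a shift and turn from the pose measured when the call began; what a row does not reach only later rows make up. The controller multiplies each number of a shift by 100 mm and each number of a turn by 60 degrees. A row lasts 1/10 s, in which the tool goes at most 50 mm and 8.59 degrees, less where a joint would pass 70% of its speed; a pose out of reach is approached as far as the arm can. A call with a number of a shift or a turn outside -1 to 1 is refused whole. A call with a gripper value outside its range is refused whole. The fingers move at their own pace and stop on an object; FORCE is the grip in N (left out, the last holds). Time passes only in rows, so rows that repeat a pose let the fingers close. It gives the time, the measured TCP pose, the force and the opening at its end, in the units of the state.
- r.read_state(): the state, without advancing time (a new reading comes with each control period).
- eyes.camera(name): name is "scene" or "top" or "wrist"; returns the picture (400x640x3 uint8, blue, green, red); there is no depth.
- eyes.calibration(name): a dict with "fx", "fy", "cx", "cy" (pixels), "R" (3x3) and "t" (3): a world point X has camera coordinates R X + t; the wrist camera has in their place "hand_eye" (4x4, takes a point from camera to tool coordinates, whose origin is the TCP and whose axes are the flange's). Camera axes: x right, y down, z forward; pixel columns grow to the right and rows downward; lengths in m; the calibration is good to about 2 mm. A picture is of the moment at which its call begins: read the wrist's pose just before it. calibration takes no time and is no camera call.
- r.close_job(): hands the job in, once; it reports no verdict.
The state is a dict: "time": time; "joint_positions": joint angles; "joint_vel": joint speeds; "joint_torque": joint torques, N m; "ee_pos": TCP position; "eef_rot": TCP orientation; "ft_force": force on the tool from outside, world axes, zero at the start; "torque": the same for the moment, N m; "width": finger opening in m.
Only numpy, scipy, OpenCV 4.12 (cv2) and the standard library are available. Lean on these libraries where they do the work, as an engineer would, in place of code of your own. Each camera call takes 0.05 s, during which the arm holds its last target. There are 200 camera calls.

## Task

The hinged specimen plate of the tilt stage must be raised off its rests so that a colleague can reset the levelling screws. Pick up the steel wedge by its heel, slide it thin end first, flat along the stage's sill, under the middle of the plate's front edge until that edge has just lifted, about 4 mm off its rests, and finish while still holding the wedge there in the gripper. Lift with the wedge alone, not with the fingers, keep the rubber stamp standing on the plate, and leave the magnifier and the plain steel block alone.

Things in the scene. Friction and masses are not known exactly. Their poses are not given: they have to be found in the camera images.
- base: Fixed grey base of the tilt stage on the desk, a slab 190 x 180 x 18 mm with a narrower sill in front. Origin at the underside on the middle line; x points from sill to hinge (roughly away from the robot, yaw varies), z up. Slab from x = -90 to +100 mm. At rest the plate's front edge is at x = -80 mm, on two 8 mm high rubber rests (16 mm square) at x = -70, y = +-75 mm.
- sill (a point): Centre of the sill's top, at base x = -110 mm, 18 mm above the desk; axes as the base's. The sill stands out 41 mm from the slab on the robot's side (base x = -131 to -90 mm) and is 80 mm wide. Its top is level with the slab's top, and runs on freely under the plate.
- plate: Aluminium specimen plate, 165 x 150 x 10 mm, about 0.8 kg (0.65 to 1.05), hinged to the base along its far edge, free to swing up, falling back by its weight. Origin on the hinge axis at half thickness: base x = +85 mm, 31 mm above the desk; axes as the base's when down. Two brass screw heads, 16 mm wide, 9 mm high, stand on its front corners (y = +-62 mm).
- plate_edge (a point): Middle of the plate's front edge (robot side), on the lowest line of its rounded nose (radius 5 mm, so the nose reaches 5 mm farther to the front). 165 mm from the hinge axis. At rest it is 26 mm above the desk, 8 mm above the sill; its height over 26 mm is the lift. About 4 to 6 N rest on it.
- wedge_grip (a point): Centre of the heel of the loose steel wedge, 25 mm above its flat underside. Heel: upright block 30 long (x) x 26 wide (y) x 50 mm high, gripped across the 26 mm. x points to the thin end, z up. From 15 mm ahead of this point an 80 mm ramp falls from 20 mm thick to 3 mm. Wedge 110 mm long, 0.22 kg, lying flat on the desk left or right of the stage at the start.
- wedge_tip (a point): Thin end of the wedge, at its underside, middle of its 26 mm width: 95 mm ahead of wedge_grip and 25 mm below it. The ramp is 3 mm thick here. Flat on the sill it meets the resting plate when the tip is about 23 mm past plate_edge; then each 4.7 mm of push lifts the edge 1 mm (4 mm lift: tip about 42 mm past plate_edge).
- stamp_center (a point): Centre (half-way up) of a black rubber stamp standing upright on the rear half of the plate, foot 42 x 30 mm, 60 mm high. To be left standing.
- block_center (a point): Centre of a plain rectangular steel block, 100 x 26 x 32 mm, without a taper, lying on the desk on the other side of the stage from the wedge. A bystander.
- magnifier: Hand magnifier lying flat on the desk, black ring 82 mm across and 11 mm high with a 108 mm long handle along its x. Origin under the middle of the ring. A bystander.
There are look-alikes about, which are no part of the job. Leave any blue or brown look-alike of the part that bears wedge_grip alone.

How it is judged:
On the way:
1. The gripped wedge's thin end is under the middle of the plate's front edge, flat on the sill, with the plate still down on its rests (x of wedge_tip in the frame of base above -0.078 m and y of wedge_tip in the frame of base between -0.035 and 0.035 m and z of wedge_tip in the frame of base below 0.0245 m and z of wedge_grip in the frame of base below 0.049 m and angle between wedge_grip's own z axis and vertical below 0.12 rad and height (world z) of plate_edge below 0.027 m and contact force between the fingers and wedge above 1 N), for 0.05 s.
At the end, for the whole second after the job is handed in: Plate's front edge 1.5 to 7 mm above rest, carried by the wedge (over 1 N), arm and fingers off the plate; wedge flat on the sill (within 6 mm, 0.12 rad), tip within 35 mm of the middle line, at rest, still gripped (over 2 N); stamp upright (0.2 rad) (height (world z) of plate_edge between 0.0275 and 0.033 m and x of wedge_tip in the frame of base above -0.07 m and y of wedge_tip in the frame of base between -0.035 and 0.035 m and z of wedge_tip in the frame of base below 0.0245 m and z of wedge_grip in the frame of base below 0.049 m and angle between wedge_grip's own z axis and vertical below 0.12 rad and contact force between wedge and plate above 1 N and contact force between the fingers and wedge above 2 N and contact force between each of the arm, the fingers and plate below 0.5 N and linear speed of wedge below 0.02 m/s and angle between stamp_center's own z axis and vertical below 0.2 rad); the arm keeps its last pose, push and grip.
It fails at once if the robot pushes or lifts the plate itself (over 4 N) (contact force between any of the arm, the fingers and plate above 4 N).
It fails at once if the stamp on the plate is knocked over or shifted by over 20 mm (angle between stamp_center's own z axis and vertical above 0.4 rad or distance of stamp_center from where it was at the start of the episode above 0.02 m).
It fails at once if the steel block or the magnifier is moved by over 30 mm (distance of any of block_center, magnifier from where it was at the start of the episode above 0.03 m).
It also fails if it takes over 42 s, if anything falls off the work surface, if the arm or the gripper's body presses on something with over 40 N, if the wrist force passes 120 N, or if a joint passes its speed limit or range.

## Working session

There is one attempt and no reset: what is moved stays moved. The work goes in short steps, Python scripts to look and compute and a shell command to move; the robot and the scene stay as the last step left them, time stands still between calls to the robot, and variables do not carry over. Pictures are saved under pics/ and viewed, about 8 in all and at most 12, crops included, and the job is handed in when it is done.

```bash
ls; mkdir -p pics
python3 - <<'E'
from bench import r,eyes
import cv2,numpy as np
s=r.read_state();print({k:np.round(v,3).tolist() for k,v in s.items()})
for n in("scene","top"):
    im=eyes.camera(n);cv2.imwrite(f"pics/{n}0.png",im)
    c=eyes.calibration(n);print(n,{k:np.round(v,4).tolist() for k,v in c.items()})
print(eyes.calibration("wrist"))
E
```

```text
pics
{'time': 0.0, 'joint_positions': [1.162, 0.333, -0.065, 1.461, 0.022, 1.35, -0.088], 'joint_vel': [0.0, -0.0, -0.0, -0.001, -0.001, 0.002, 0.0], 'joint_torque': [-0.0, -62.325, 0.024, -38.99, -0.061, 0.04, 0.0], 'ee_pos': [0.235, -0.579, 0.233], 'eef_rot': [0.981, 0.192, -0.0, -0.001], 'ft_force': [0.141, 0.323, 0.337], 'torque': [-0.003, -0.002, -0.013], 'width': 0.087}
scene {'fx': 365.2175, 'fy': 365.2175, 'cx': 319.4501, 'cy': 203.3884, 'R': [[-0.1684, 0.9857, 0.0087], [0.8266, 0.146, -0.5435], [-0.537, -0.0843, -0.8394]], 't': [0.0433, -0.4586, 1.2157]}
top {'fx': 466.4284, 'fy': 466.4284, 'cx': 321.9884, 'cy': 198.7104, 'R': [[0.0832, -0.9965, 0.0017], [-0.9765, -0.0818, -0.1995], [0.199, 0.015, -0.9799]], 't': [0.0075, 0.587, 0.9536]}
{'fx': 305.820995330009, 'fy': 305.820995330009, 'cx': 324.58196760564886, 'cy': 199.33516936521858, 'hand_eye': array([[ 6.18605211e-04, -9.52038720e-01, -3.05976950e-01,
         8.39513972e-02],
       [ 9.99999744e-01,  4.78495294e-04,  5.32912708e-04,
        -3.62922617e-04],
       [-3.60945001e-04, -3.05977201e-01,  9.52038771e-01,
        -1.50961562e-01],
       [ 0.00000000e+00,  0.00000000e+00,  0.00000000e+00,
         1.00000000e+00]])}
```

View pics/scene0.png

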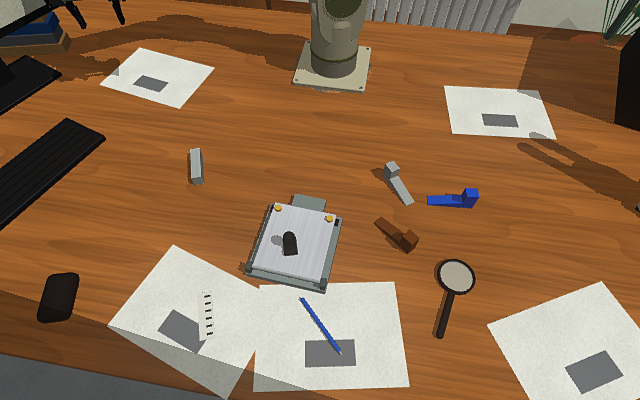

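View pics/top0.png

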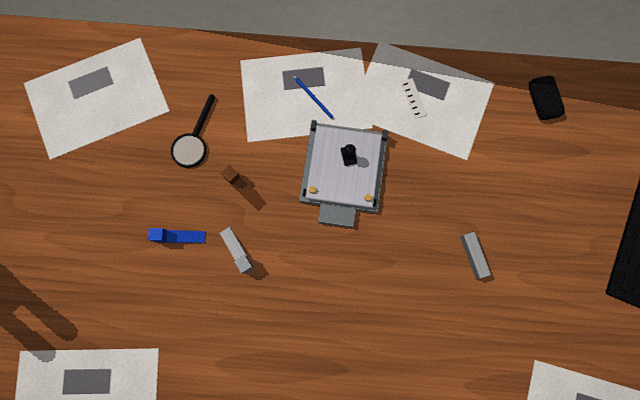

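The scene view shows the grey wedge with its heel near (392,167) and tip near (408,203), and the stage near (295,245). The top view shows the heel near (243,265), the tip near (226,232) and the sill near (337,215). I'll enlarge both for exact pixels.

Run:
```python
import cv2,numpy as np
def crop(n,x,y,w,h,s):
    im=cv2.imread(f"pics/{n}0.png")[y:y+h,x:x+w]
    im=cv2.resize(im,None,fx=s,fy=s,interpolation=cv2.INTER_CUBIC)
    for k in range(0,w,10):
        cv2.line(im,(k*s,0),(k*s,6),(0,255,255),1); 
        if k%20==0: cv2.putText(im,str(x+k),(k*s,16),0,.35,(0,255,255),1)
    for k in range(0,h,10):
        cv2.line(im,(0,k*s),(6,k*s),(0,255,255),1)
        if k%20==0: cv2.putText(im,str(y+k),(8,k*s+4),0,.35,(0,255,255),1)
    return im
a=np.hstack([crop("top",210,220,50,60,5),crop("top",295,115,100,120,5)[:600:1,:][:,:500]][:1])
b=crop("top",295,115,110,120,5)
c=crop("scene",375,155,50,60,5)
left=np.vstack([a,c]);cv2.imwrite("pics/c1.png",np.hstack([left,b]))
cv2.imwrite("pics/c2.png",crop("scene",240,185,110,115,5))
```

```text
(no output)
```

View pics/c1.png

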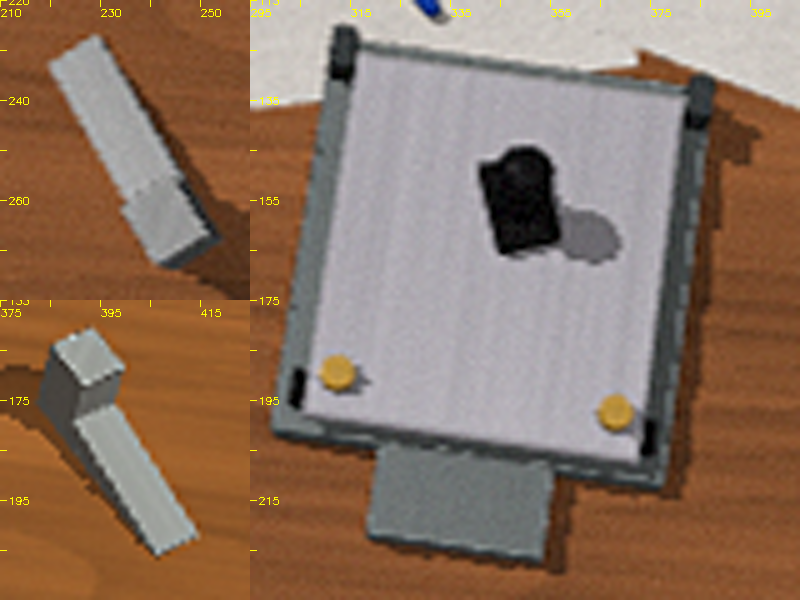

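View pics/c2.png

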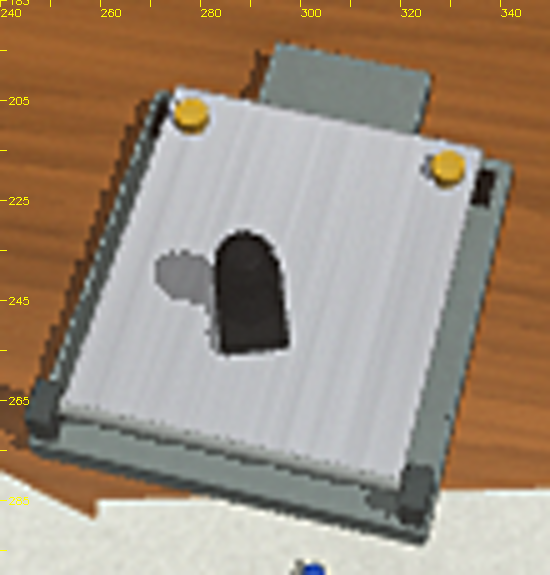

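```bash
cat > h.py <<'E'
import numpy as np,cv2
from bench import r,eyes
from scipy.spatial.transform import Rotation as Ro
def ray(c,p):
    d=c["R"].T@np.array([(p[0]-c["cx"])/c["fx"],(p[1]-c["cy"])/c["fy"],1]);o=-c["R"].T@c["t"];return o,d/np.linalg.norm(d)
def tri(rs):
    A=sum(np.eye(3)-np.outer(d,d) for o,d in rs);b=sum((np.eye(3)-np.outer(d,d))@o for o,d in rs)
    X=np.linalg.solve(A,b);return X,max(np.linalg.norm((np.eye(3)-np.outer(d,d))@(X-o)) for o,d in rs)
def onz(q,z): o,d=q;return o+d*(z-o[2])/d[2]
def wcal(s):
    "camera calibration of the wrist at state s"
    c=dict(eyes.calibration("wrist"));T=np.eye(4);T[:3,:3]=Ro.from_quat(s["eef_rot"]).as_matrix();T[:3,3]=s["ee_pos"]
    E=np.linalg.inv(T@c["hand_eye"]);c["R"]=E[:3,:3];c["t"]=E[:3,3];return c
def proj(c,X):
    v=c["R"]@X+c["t"];return c["fx"]*v[0]/v[2]+c["cx"],c["fy"]*v[1]/v[2]+c["cy"]
E
python3 - <<'E'
from h import *
t=eyes.calibration("top");s=eyes.calibration("scene")
P={"heeltop .05":((243.4,264.4),(392.7,166.4),.05),"tip .003":((224.8,230.2),(410.6,204.2),.003),
"sillL .018":((318.4,222.4),(326,199.6),.018),"sillR .018":((353.6,227),(295,193.6),.018),
"scrL .045":((312.6,189.4),(329.6,218.2),.045),"scrR .045":((368,197.4),(278.2,207.6),.045)}
Q={}
for k,(a,b,z) in P.items():
    X,e=tri([ray(t,a),ray(s,b)]);ta=onz(ray(t,a),z);sb=onz(ray(s,b),z);Q[k]=(ta+sb)/2
    print(k,X.round(4),round(e,4),"onz",ta[:2].round(4),sb[:2].round(4))
K=list(Q.values())
d=K[1]-K[0];print("wedge yaw",np.degrees(np.arctan2(d[1],d[0])),np.hypot(*d[:2]))
for a,b in((2,3),(4,5)):
    d=K[a]-K[b];print("base yaw",np.degrees(np.arctan2(-d[0],d[1])),np.hypot(*d[:2]),(K[a]+K[b])/2)
E
```

```text
heeltop .05 [0.4302 0.2157 0.0421] 0.0029 onz [0.43   0.2115] [0.4363 0.2176]
tip .003 [ 0.5058  0.2743 -0.0045] 0.0023 onz [0.505  0.2703] [0.5106 0.2752]
sillL .018 [0.539  0.0627 0.0105] 0.002 onz [0.5381 0.0606] [0.5437 0.0653]
sillR .018 [ 0.535  -0.0171  0.0111] 0.002 onz [ 0.5344 -0.0187] [ 0.5394 -0.0139]
scrL .045 [0.6076 0.0814 0.0389] 0.0021 onz [0.6065 0.0791] [0.6109 0.0838]
scrR .045 [ 0.5996 -0.0428  0.0387] 0.0019 onz [ 0.5987 -0.0442] [ 0.6033 -0.0395]
wedge yaw 37.960913867370714 0.0946386879384896
base yaw -2.9097786806759367 0.07927779894890583 [0.53891167 0.02332269 0.018     ]
base yaw -3.576526602062757 0.12351231363280643 [0.60480607 0.01981538 0.045     ]
```

The two cameras disagree by a constant ~5 mm (heights read 7 mm low), which is fine for the approach. Sizes agree: sill 79 of 80 mm, screw spacing 123.5 of 124 mm, heel to tip 95 of 95 mm. Wedge grip is near (0.433, 0.214) at yaw 38°, base yaw is about -3.1°. Moving over the wedge now, then refining with the wrist camera.

```bash
m='python3 -m inch'
$m '{"translation":[[0.35,0.35,0],[0.7,0.7,0],[1,1,0],[1,1,0]],"rot":[[0,0,0],[0,0,0.05],[0,0,0.1],[0,0,0.1]],"jaw":[87,87,87,87]}' 30
$m '{"translation":[[0.35,0.35,0],[0.7,0.7,0],[1,1,0],[1,1,0]],"rot":[[0,0,0],[0,0,0.05],[0,0,0.1],[0,0,0.1]],"jaw":[87,87,87,87]}'
$m '{"translation":[[0,0.5,0],[0.1,1,0],[0.1,1,0]],"rot":[[0,0,0],[0,0,0.05],[0,0,0.05]],"jaw":[87,87,87]}'
$m '{"translation":[[0,0.5,0],[0,1,0],[0,1,0]],"rot":[[0,0,0],[0,0,0],[0,0,0]],"jaw":[87,87,87]}'
$m '{"translation":[[0,0.5,0],[0,1,0],[0,1,0]],"rot":[[0,0,0],[0,0,0],[0,0,0]],"jaw":[87,87,87]}'
```

```text
time: 0.5
ee_pos: [0.3408, -0.4734, 0.2328]
eef_rot: [0.969, 0.248, 0.001, -0.001]
ft_force: [0.1, -0.5, 0.3]
width: 0.0868
time: 0.9
ee_pos: [0.446, -0.3669, 0.2327]
eef_rot: [0.953, 0.304, 0.002, -0.003]
ft_force: [-0.9, -0.9, 0.8]
width: 0.0867
time: 1.2
ee_pos: [0.4575, -0.2613, 0.2328]
eef_rot: [0.943, 0.333, 0.003, -0.003]
ft_force: [0.9, 0.2, 0.4]
width: 0.0869
time: 1.5
ee_pos: [0.4579, -0.1559, 0.2331]
eef_rot: [0.942, 0.336, 0.003, -0.004]
ft_force: [0.5, 0.0, 0.4]
width: 0.0873
time: 1.8
ee_pos: [0.458, -0.0507, 0.2335]
eef_rot: [0.941, 0.339, 0.004, -0.004]
ft_force: [0.3, -0.3, 0.2]
width: 0.0868
```

```bash
m='python3 -m inch'
$m '{"translation":[[0,0.5,0],[-0.1,1,0],[-0.1,1,0],[-0.1,1,0],[-0.1,1,0]],"rot":[[0,0,0],[0,0,0],[0,0,0],[0,0,0],[0,0,0]],"jaw":[87,87,87,87,87]}'
python3 - <<'E'
from h import *
s=r.read_state();im=eyes.camera("wrist");cv2.imwrite("pics/w1.png",im);np.save("w1.npy",np.r_[s["ee_pos"],s["eef_rot"]])
E
$m '{"translation":[[0,0.5,0],[-0.1,1,0],[-0.1,1,0]],"rot":[[0,0,0],[0,0,0],[0,0,0]],"jaw":[87,87,87]}'
$m '{"translation":[[0,0.4,0],[-0.05,0.55,-0.5],[-0.05,0.55,-0.8],[-0.05,0.55,-0.8],[-0.05,0.55,-0.8]],"rot":[[0,0,0],[0,0,0],[0,0,0],[0,0,0],[0,0,0]],"jaw":[87,87,87,87,87]}'
python3 - <<'E'
from h import *
s=r.read_state();im=eyes.camera("wrist");cv2.imwrite("pics/w2.png",im);np.save("w2.npy",np.r_[s["ee_pos"],s["eef_rot"]])
print(np.load("w1.npy").round(4),np.load("w2.npy").round(4),np.round(s["joint_positions"],2))
E
```

```text
time: 2.3
ee_pos: [0.4484, 0.0474, 0.2333]
eef_rot: [0.941, 0.338, 0.003, -0.004]
ft_force: [-0.2, -0.6, 1.0]
width: 0.0871
time: 2.65
ee_pos: [0.4373, 0.152, 0.2336]
eef_rot: [0.94, 0.341, 0.004, -0.005]
ft_force: [-0.3, -0.1, 0.5]
width: 0.087
time: 3.15
ee_pos: [0.433, 0.2058, 0.1542]
eef_rot: [0.94, 0.34, 0.003, -0.005]
ft_force: [0.9, 0.2, 0.3]
width: 0.087
[ 0.4484  0.0474  0.2333  0.941   0.3385  0.0035 -0.0039] [ 0.433   0.2058  0.1542  0.9404  0.3399  0.0035 -0.0051] [ 0.25  0.14 -0.82  1.91  0.11  1.13 -1.49]
```

View pics/w1.png

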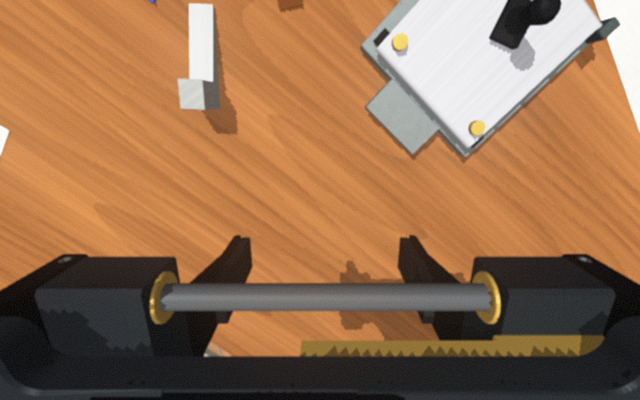

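View pics/w2.png

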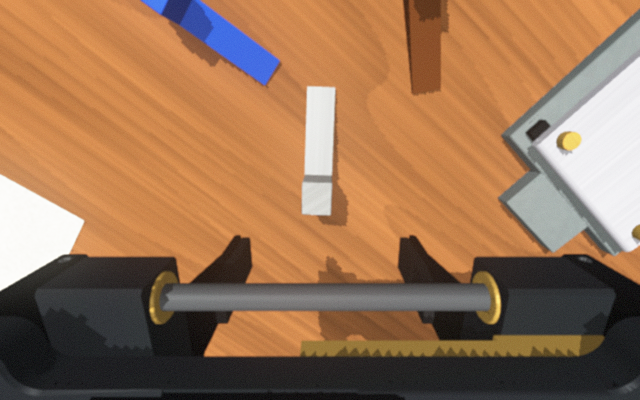

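w1 shows the heel top at (192.5,94), tip (201.5,3.5), sill front corners (366,107)/(413,154) and screws (400,43)/(477,128). w2 shows the heel top at (317,198), tip (321.5,87.5), sill corners (500,199)/(552,251) and left screw (569,141).

Run:
```python
from h import *
C=[]
for n in("w1","w2"):
    p=np.load(n+".npy");C.append(wcal({"ee_pos":p[:3],"eef_rot":p[3:]}))
P={"heeltop":((192.5,94),(317,198),.05),"tip":((201.5,3.5),(321.5,87.5),.003),
"sillL":((366,107),(500,199),.018),"sillR":((413,154),(552,251),.018),"scrL":((400,43),(569,141),.045)}
Q={}
for k,(a,b,z) in P.items():
    X,e=tri([ray(C[0],a),ray(C[1],b)]);o=[onz(ray(c,q),z) for c,q in zip(C,(a,b))];Q[k]=o
    print(k,X.round(4),round(e,4),o[0][:2].round(4),o[1][:2].round(4))
sr=onz(ray(C[0],(477,128)),.045);print("scrR",sr.round(4))
d=Q["tip"][1]-Q["heeltop"][1];print("wedge yaw",np.degrees(np.arctan2(d[1],d[0])),np.hypot(*d[:2]))
for i,(a,b) in enumerate(((Q["sillL"][0],Q["sillR"][0]),(Q["sillL"][1],Q["sillR"][1]),(Q["scrL"][0],sr))):
    d=a-b;print("base yaw",np.degrees(np.arctan2(-d[0],d[1])),np.hypot(*d[:2]),((a+b)/2).round(4))
s=r.read_state();R=Ro.from_quat(s["eef_rot"]).as_matrix();print("tool x yaw",np.degrees(np.arctan2(R[1,0],R[0,0])),R.round(3).tolist())
```

```text
heeltop [0.4307 0.2141 0.0472] 0.0001 [0.4315 0.2131] [0.4313 0.2146]
tip [0.5057 0.2717 0.0031] 0.0005 [0.5062 0.2718] [0.5052 0.2716]
sillL [0.5399 0.061  0.0032] 0.0002 [0.539  0.0625] [0.5376 0.0706]
sillR [ 0.5353 -0.0185  0.0131] 0.0002 [ 0.5348 -0.017 ] [ 0.5348 -0.0139]
scrL [0.6062 0.0799 0.0401] 0.0002 [0.6046 0.0801] [0.6044 0.0832]
scrR [ 0.5975 -0.0419  0.045 ]
wedge yaw 37.66340562295341 0.09335271716471372
base yaw -3.0815384553091696 0.07964750719912606 [0.5369 0.0228 0.018 ]
base yaw -1.8866259739718931 0.08453353259724004 [0.5362 0.0284 0.018 ]
base yaw -3.352816530347509 0.12221050979015213 [0.601  0.0191 0.045 ]
tool x yaw 39.736784131636924 [[0.769, 0.639, 0.005], [0.639, -0.769, 0.013], [0.012, -0.006, -1.0]]
```

```bash
m='python3 -m inch'
$m '{"translation":[[-0.02,0.08,-0.3],[-0.02,0.08,-0.6],[-0.02,0.08,-0.8],[-0.02,0.08,-0.8]],"rot":[[-0.012,0.005,-0.034],[-0.012,0.005,-0.034],[-0.012,0.005,-0.034],[-0.012,0.005,-0.034]],"jaw":[87,87,87,87]}' 40
$m '{"translation":[[0,0,-0.2],[0,0,-0.4],[0,0,-0.52],[0,0,-0.52],[0,0,-0.52]],"rot":[[0,0,0],[0,0,0],[0,0,0],[0,0,0],[0,0,0]],"jaw":[70,60,60,60,60]}'
python3 - <<'E'
from h import *
s=r.read_state();im=eyes.camera("wrist");cv2.imwrite("pics/w3.png",im)
R=Ro.from_quat(s["eef_rot"]).as_matrix();print(s["ee_pos"],R.round(4).tolist(),np.degrees(np.arctan2(R[1,0],R[0,0])))
E
```

```text
time: 3.6
ee_pos: [0.4318, 0.2131, 0.0747]
eef_rot: [0.947, 0.322, -0.001, 0.0]
ft_force: [0.2, -0.6, 0.1]
width: 0.0868
time: 4.1
ee_pos: [0.4327, 0.2134, 0.024]
eef_rot: [0.947, 0.322, 0.0, 0.0]
ft_force: [-0.0, -0.2, -0.4]
width: 0.0615
[0.43269296 0.21341403 0.0239888 ] [[0.7924, 0.61, 0.0002], [0.61, -0.7924, -0.0003], [-0.0001, 0.0004, -1.0]] 37.591105667314146
```

View pics/w3.png

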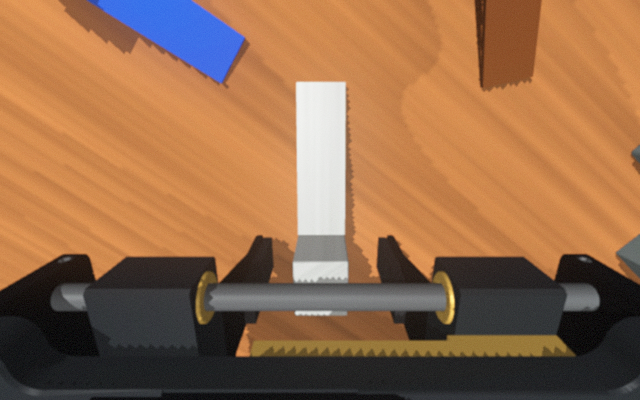

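Well centred and parallel. Gripping and lifting, then turning to the stage.

```bash
m='python3 -m inch'
$m '{"translation":[[0,0,0],[0,0,0],[0,0,0],[0,0,0],[0,0,0],[0,0,0]],"rot":[[0,0,0],[0,0,0],[0,0,0],[0,0,0],[0,0,0],[0,0,0]],"jaw":[20,15,15,15,15,15]}' 50
$m '{"translation":[[0,0,0.15],[0,0,0.4],[0,0,0.8],[0,0,0.8]],"rot":[[0,0,0],[0,0,0],[0,0,0],[0,0,0]],"jaw":[15,15,15,15]}'
$m '{"translation":[[0,-0.3,0],[0.1,-0.6,0],[0.2,-1,0],[0.2,-1,0],[0.2,-1,0]],"rot":[[0,0,-0.1],[0,0,-0.22],[0,0,-0.35],[0,0,-0.35],[0,0,-0.35]],"jaw":[15,15,15,15,15]}'
$m '{"translation":[[0,-0.3,0],[0.1,-0.6,0],[0.1,-0.86,0],[0.1,-0.86,0],[0.1,-0.86,0],[0.1,-0.86,0]],"rot":[[0,0,-0.1],[0,0,-0.22],[0,0,-0.33],[0,0,-0.33],[0,0,-0.33],[0,0,-0.33]],"jaw":[15,15,15,15,15,15]}'
python3 - <<'E'
from h import *
s=r.read_state();im=eyes.camera("wrist");cv2.imwrite("pics/w4.png",im)
np.save("w4.npy",np.r_[s["ee_pos"],s["eef_rot"]])
R=Ro.from_quat(s["eef_rot"]).as_matrix();print(s["ee_pos"],R.round(4).tolist(),np.degrees(np.arctan2(R[1,0],R[0,0])),s["width"],np.round(s["joint_positions"],2))
E
```

```text
time: 4.75
ee_pos: [0.4326, 0.2136, 0.0241]
eef_rot: [0.947, 0.322, 0.0, 0.0]
ft_force: [-0.9, -0.5, 1.5]
width: 0.0258
time: 5.15
ee_pos: [0.4349, 0.2153, 0.1091]
eef_rot: [0.947, 0.323, 0.004, 0.0]
ft_force: [0.3, 0.6, -2.9]
width: 0.0259
time: 5.65
ee_pos: [0.4548, 0.1145, 0.1092]
eef_rot: [0.99, 0.144, 0.003, 0.001]
ft_force: [-0.8, 0.7, -2.0]
width: 0.0256
time: 6.25
ee_pos: [0.4647, 0.0303, 0.1093]
eef_rot: [1.0, -0.026, 0.003, 0.001]
ft_force: [-0.0, 0.7, -2.6]
width: 0.0256
[0.4646566  0.03026648 0.10929937] [[0.9986, -0.0526, 0.0065], [-0.0525, -0.9986, -0.0025], [0.0066, 0.0021, -1.0]] -3.012091303331886 0.025573798586041224 [ 0.42  0.14 -0.62  1.99  0.1   1.03 -1.87]
```

View pics/w4.png

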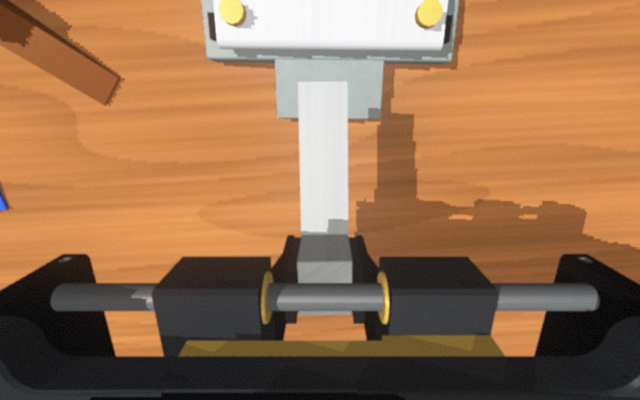

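w4 shows the wedge held straight: tip at (323,82), sill front edge (278,118)–(383,120), screws (231,11)/(429,11), slab front edge (208,58)–(457,62).

Run:
```python
from h import *
p=np.load("w4.npy");c=wcal({"ee_pos":p[:3],"eef_rot":p[3:]});R=Ro.from_quat(p[3:]).as_matrix()
f=lambda q,z:onz(ray(c,q),z)
tip=f((323,82),p[2]-.021+.0006);print("tip",tip.round(4),"in tool",(R.T@(tip-p[:3])).round(4))
for n,a,b,z in(("sill",(278,118),(383,120),.018),("scr",(231,11),(429,11),.045),("slab",(208,58),(457,62),.018)):
    A,B=f(a,z),f(b,z);d=A-B;print(n,((A+B)/2).round(4),np.degrees(np.arctan2(-d[0],d[1])),np.hypot(*d[:2]))
```

```text
tip [0.5581 0.0261 0.0889] in tool [ 0.0934 -0.0008  0.021 ]
sill [0.5357 0.0216 0.018 ] -4.039636012172206 0.08075288828197516
scr [0.6017 0.0195 0.045 ] -2.948096593493484 0.1227301131404236
slab [0.5771 0.0181 0.018 ] -3.806951332917724 0.1813428427642621
```

```bash
m='python3 -m inch'
$m '{"translation":[[0.05,-0.04,-0.2],[0.05,-0.04,-0.4],[0.05,-0.04,-0.6],[0.05,-0.04,-0.65],[0.05,-0.04,-0.65],[0.05,-0.04,-0.65]],"rot":[[0.002,0.006,-0.003],[0.002,0.006,-0.003],[0.002,0.006,-0.003],[0.002,0.006,-0.003],[0.002,0.006,-0.003],[0.002,0.006,-0.003]],"jaw":[15,15,15,15,15,15]}'
$m '{"translation":[[0,0,-0.005],[0,0,-0.01],[0,0,-0.015],[0,0,-0.015]],"rot":[[0,0,0],[0,0,0],[0,0,0],[0,0,0]],"jaw":[15,15,15,15]}'
python3 -c "
from h import *
s=r.read_state();R=Ro.from_quat(s['eef_rot']).as_matrix();print(s['ee_pos'],R.round(4).tolist(),s['torque'])"
```

```text
time: 6.9
ee_pos: [0.4702, 0.0267, 0.0452]
eef_rot: [1.0, -0.028, 0.001, 0.0]
ft_force: [0.1, -0.6, -2.9]
width: 0.0257
time: 7.3
ee_pos: [0.4703, 0.0266, 0.0438]
eef_rot: [1.0, -0.028, 0.001, 0.0]
ft_force: [0.6, -0.4, -2.1]
width: 0.0253
[0.4703024  0.02663701 0.0438145 ] [[0.9985, -0.055, 0.0015], [-0.055, -0.9985, -0.0004], [0.0015, 0.0003, -1.0]] [0.02415152 0.12349778 0.00981737]
```

```bash
m='python3 -m inch'
$m '{"translation":[[0,0,-0.01],[0,0,-0.015],[0,0,-0.015],[0,0,-0.015]],"rot":[[0,0,0],[0,0,0],[0,0,0],[0,0,0]],"jaw":[15,15,15,15]}'
$m '{"translation":[[0,0,-0.005],[0,0,-0.01],[0,0,-0.01],[0,0,-0.01]],"rot":[[0,0,0],[0,0,0],[0,0,0],[0,0,0]],"jaw":[15,15,15,15]}'
python3 -c "
from h import *
s=r.read_state();R=Ro.from_quat(s['eef_rot']).as_matrix();print(s['ee_pos'],R.round(4).tolist(),s['torque'])"
```

```text
time: 7.7
ee_pos: [0.4703, 0.0266, 0.0423]
eef_rot: [1.0, -0.028, 0.001, 0.0]
ft_force: [0.2, -0.2, -2.1]
width: 0.0254
time: 8.1
ee_pos: [0.4703, 0.0267, 0.0415]
eef_rot: [1.0, -0.027, 0.001, 0.0]
ft_force: [-4.3, -0.3, 4.1]
width: 0.0254
[0.4702611  0.02667863 0.0414888 ] [[0.9985, -0.055, 0.0014], [-0.055, -0.9985, -0.0005], [0.0014, 0.0005, -1.0]] [ 0.01627813  0.63617469 -0.03716434]
```

Touched down on the sill at TCP z = 0.0415 (expected 0.042). Sliding in 35 mm, which stops short of contact with the plate.

```bash
m='python3 -m inch'
$m '{"translation":[[0.07,-0.004,0],[0.14,-0.008,0],[0.21,-0.012,0],[0.28,-0.016,0],[0.35,-0.02,0],[0.35,-0.02,0],[0.35,-0.02,0],[0.35,-0.02,0]],"rot":[[0,0,0],[0,0,0],[0,0,0],[0,0,0],[0,0,0],[0,0,0],[0,0,0],[0,0,0]],"jaw":[15,15,15,15,15,15,15,15]}'
python3 - <<'E'
from h import *
s=r.read_state();R=Ro.from_quat(s['eef_rot']).as_matrix();print(s['ee_pos'],R.round(4).tolist(),s['ft_force'],s['torque'])
np.save("w5.npy",np.r_[s["ee_pos"],s["eef_rot"]]);im=eyes.camera("wrist");cv2.imwrite("pics/w5.png",im)
E
```

```text
time: 8.9
ee_pos: [0.5063, 0.0247, 0.0418]
eef_rot: [1.0, -0.028, 0.002, 0.0]
ft_force: [2.2, -0.9, 2.8]
width: 0.0258
[0.50627517 0.02473885 0.04182083] [[0.9985, -0.055, 0.0034], [-0.055, -0.9985, -0.0002], [0.0034, 0.0, -1.0]] [ 2.17868266 -0.87321032  2.80227046] [ 0.04123978 -0.66876018 -0.0319801 ]
```

View pics/w5.png

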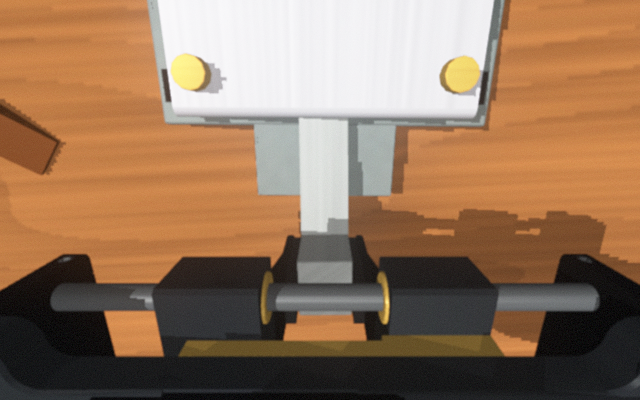

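The wedge is centred and under the nose (plate edge crosses the ramp at row ~118), with the plate still down. Pushing on, first 18 mm.

```bash
m='python3 -m inch'
$m '{"translation":[[0.04,-0.002,0],[0.08,-0.004,0],[0.12,-0.007,0],[0.16,-0.009,0],[0.18,-0.01,0],[0.18,-0.01,0],[0.18,-0.01,0]],"rot":[[0,0,0],[0,0,0],[0,0,0],[0,0,0],[0,0,0],[0,0,0],[0,0,0]],"jaw":[15,15,15,15,15,15,15]}'
$m '{"translation":[[0.02,-0.001,0],[0.04,-0.002,0],[0.06,-0.003,0],[0.08,-0.004,0],[0.1,-0.005,0],[0.1,-0.005,0],[0.1,-0.005,0]],"rot":[[0,0,0],[0,0,0],[0,0,0],[0,0,0],[0,0,0],[0,0,0],[0,0,0]],"jaw":[15,15,15,15,15,15,15]}'
python3 - <<'E'
from h import *
s=r.read_state();R=Ro.from_quat(s['eef_rot']).as_matrix();print(s['ee_pos'],R.round(4).tolist(),s['ft_force'],s['torque'])
np.save("w6.npy",np.r_[s["ee_pos"],s["eef_rot"]]);im=eyes.camera("wrist");cv2.imwrite("pics/w6.png",im)
t=eyes.camera("top");q=eyes.camera("scene");cv2.imwrite("pics/top6.png",t);cv2.imwrite("pics/scene6.png",q)
z=lambda a:cv2.resize(a,None,fx=4,fy=4,interpolation=cv2.INTER_CUBIC)
cv2.imwrite("pics/c6.png",np.vstack([np.hstack([cv2.resize(im,(400,250)),cv2.resize(t[115:240,295:395],(400,250*1))]),cv2.resize(q[180:270,240:440],(800,350),interpolation=cv2.INTER_CUBIC)]))
E
```

```text
time: 9.65
ee_pos: [0.5204, 0.0243, 0.0419]
eef_rot: [1.0, -0.027, -0.002, 0.001]
ft_force: [-21.9, 0.7, 28.4]
width: 0.0259
time: 10.35
ee_pos: [0.5267, 0.0243, 0.0419]
eef_rot: [1.0, -0.027, -0.006, 0.001]
ft_force: [-20.3, 0.9, 24.1]
width: 0.0255
[0.5267342  0.02429554 0.04193257] [[0.9985, -0.0535, -0.0125], [-0.0536, -0.9986, -0.0025], [-0.0123, 0.0031, -0.9999]] [-20.2796752    0.91558843  24.09204102] [ 0.41836051  4.1432391  -0.00993559]
```

View pics/w6.png

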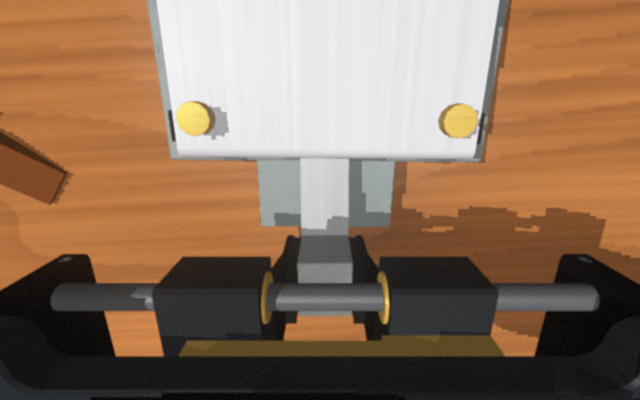

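Holding centred, but the tool has pitched 0.7° nose-down and presses on the sill (24 N), so friction is high. Relieving pitch and height while pushing on.

```bash
m='python3 -m inch'
$m '{"translation":[[0.03,-0.002,0.005],[0.05,-0.003,0.005],[0.07,-0.004,0.005],[0.09,-0.005,0.005],[0.1,-0.006,0.005],[0.1,-0.006,0.005],[0.1,-0.006,0.005]],"rot":[[0,-0.012,0],[0,-0.015,0],[0,-0.015,0],[0,-0.015,0],[0,-0.015,0],[0,-0.015,0],[0,-0.015,0]],"jaw":[15,15,15,15,15,15,15]}'
python3 - <<'E'
from h import *
s=r.read_state();R=Ro.from_quat(s['eef_rot']).as_matrix();print(s['ee_pos'],R.round(4).tolist(),s['ft_force'],s['torque'])
E
```

```text
time: 11.2
ee_pos: [0.5329, 0.0242, 0.0419]
eef_rot: [1.0, -0.026, -0.002, 0.002]
ft_force: [-18.5, 1.1, 19.0]
width: 0.0254
[0.53288895 0.02418803 0.04192989] [[0.9986, -0.0528, -0.0049], [-0.0528, -0.9986, -0.0033], [-0.0047, 0.0036, -1.0]] [-18.46011862   1.06827613  19.01481444] [0.38069982 3.99848093 0.00642956]
```

Run:
```python
from h import *
from scipy.optimize import brentq
s=r.read_state();im=eyes.camera("wrist");cv2.imwrite("pics/w7.png",im);np.save("w7.npy",np.r_[s["ee_pos"],s["eef_rot"]])
for n in("w4","w5","w6","w7"):
    p=np.load(n+".npy");c=wcal({"ee_pos":p[:3],"eef_rot":p[3:]})
    h=cv2.cvtColor(cv2.imread(f"pics/{n}.png"),cv2.COLOR_BGR2HSV);k=cv2.inRange(h,(18,140,120),(32,255,255));k[200:]=0
    _,_,st,ce=cv2.connectedComponentsWithStats(k);i=np.argsort(-st[1:,4])[:2]+1;P=sorted(ce[i].tolist())
    f=lambda z:np.linalg.norm(onz(ray(c,P[0]),z)-onz(ray(c,P[1]),z))-.124
    z=brentq(f,-.05,.1);print(n,np.round(P,1).tolist(),"screw z",round(z,4),onz(ray(c,P[0]),z).round(4),onz(ray(c,P[1]),z).round(4))
t=eyes.camera("top");q=eyes.camera("scene")
cv2.imwrite("pics/c7.png",np.vstack([np.hstack([cv2.resize(im,(400,250)),cv2.resize(t[115:240,245:445],(400,250))]),cv2.resize(q[170:300,230:430],(540,350),interpolation=cv2.INTER_CUBIC)[:, :].copy() if 0 else cv2.resize(q[170:258,230:430],(800,350),interpolation=cv2.INTER_CUBIC)]))
```

```text
Traceback (most recent call last):
ValueError: f(a) and f(b) must have different signs
```

Run:
```python
from h import *
from scipy.optimize import brentq
for n in("w5","w6","w7"):
    p=np.load(n+".npy");c=wcal({"ee_pos":p[:3],"eef_rot":p[3:]})
    im=cv2.imread(f"pics/{n}.png");h=cv2.cvtColor(im,cv2.COLOR_BGR2HSV)
    if n=="w5":print(h[72,189],h[74,461])
    k=cv2.inRange(h,(20,150,170),(30,255,255));k[200:]=0
    _,_,st,ce=cv2.connectedComponentsWithStats(k);i=np.argsort(-st[1:,4])[:2]+1;P=sorted(ce[i].tolist());print(n,np.round(P,1).tolist(),st[i,4])
    f=lambda z:np.linalg.norm(onz(ray(c,P[0]),z)-onz(ray(c,P[1]),z))-.124
    try:
        z=brentq(f,-.05,.1);print("screw z",round(z,4),onz(ray(c,P[0]),z).round(4),onz(ray(c,P[1]),z).round(4))
    except ValueError: pass
im=cv2.imread("pics/w7.png");t=eyes.camera("top");q=eyes.camera("scene")
cv2.imwrite("pics/c7.png",np.vstack([np.hstack([cv2.resize(im,(400,250)),cv2.resize(t[115:240,245:445],(400,250))]),cv2.resize(q[170:258,230:430],(800,350),interpolation=cv2.INTER_CUBIC)]))
```

```text
[ 27 115 253] [ 23 136 243]
w5 [[452.0, 90.0]] [1]Traceback (most recent call last):
  File "<stdin>", line 11, in <module>
    r = _zeros._brentq(f, a, b, xtol, rtol, maxiter, args, full_output, disp)
    fx = f(x, *args)
  File "<stdin>", line 9, in <lambda>
IndexError: list index out of range
```

Run:
```python
from h import *
from scipy.optimize import brentq
im=cv2.imread("pics/w7.png");t=eyes.camera("top");q=eyes.camera("scene")
cv2.imwrite("pics/c7.png",np.vstack([np.hstack([cv2.resize(im,(400,250)),cv2.resize(t[115:240,245:445],(400,250))]),cv2.resize(q[170:258,230:430],(800,350),interpolation=cv2.INTER_CUBIC)]))
for n in("w5","w6","w7"):
    p=np.load(n+".npy");c=wcal({"ee_pos":p[:3],"eef_rot":p[3:]})
    h=cv2.cvtColor(cv2.imread(f"pics/{n}.png"),cv2.COLOR_BGR2HSV)
    k=cv2.inRange(h,(20,90,190),(32,255,255));k[200:]=0;k[:,:172]=0;k[:,480:]=0
    _,_,st,ce=cv2.connectedComponentsWithStats(k);i=np.argsort(-st[1:,4])[:2]+1;P=sorted(ce[i].tolist());print(n,np.round(P,1).tolist(),st[i].tolist())
    if len(P)<2: continue
    f=lambda z:np.linalg.norm(onz(ray(c,P[0]),z)-onz(ray(c,P[1]),z))-.124
    if f(-.05)*f(.1)<0:
        z=brentq(f,-.05,.1);print("screw z",round(z,4),onz(ray(c,P[0]),z).round(4),onz(ray(c,P[1]),z).round(4))
```

```text
w5 [[187.7, 71.5], [461.7, 73.7]] [[445, 56, 35, 36, 967], [172, 54, 33, 36, 909]]
screw z 0.0438 [0.6061 0.0812 0.0438] [ 0.5985 -0.0426  0.0438]
w6 [[192.4, 118.2], [460.1, 120.5]] [[444, 104, 34, 34, 871], [176, 102, 33, 34, 846]]
screw z 0.0458 [0.6062 0.0811 0.0458] [ 0.5986 -0.0426  0.0458]
w7 [[194.1, 131.5], [459.4, 133.9]] [[443, 118, 34, 33, 837], [178, 115, 33, 34, 825]]
screw z 0.047 [0.6064 0.0811 0.047 ] [ 0.5987 -0.0426  0.047 ]
```

View pics/c7.png

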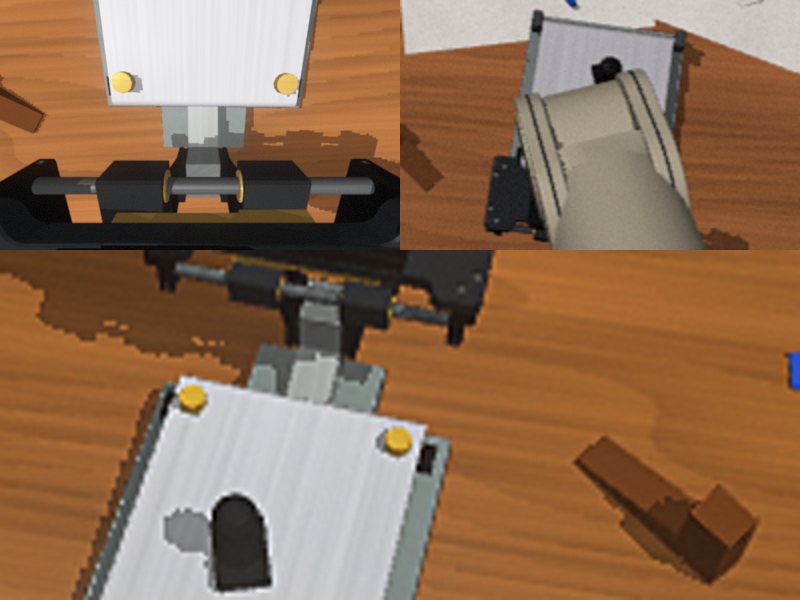

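The screws rose from 43.8 mm (plate down) to 45.8 and then 47.0 mm. That is 3.2 mm at the screws, or about 3.6 mm at the edge, as the geometry predicts. The stamp is upright, the fingers are well clear of the plate and the wedge is central. Checking it is at rest, then handing in.

Run:
```python
from h import *
s=r.read_state();p=np.load("w7.npy");print(s["time"],(np.array(s["ee_pos"])-p[:3]).round(5),s["ft_force"],s["width"],np.abs(s["joint_vel"]).max())
if np.linalg.norm(np.array(s["ee_pos"])-p[:3])<.001 and .024<s["width"]<.028: print(r.close_job())
```

```text
11.35 [2.e-05 1.e-05 3.e-05] [-18.24935042   0.70173462  18.47263338] 0.025721545826584084 0.0014374581536623153
the job is handed in; nothing more can be done
None
```

I gripped the steel wedge by its heel with a 50 N grip setting and set it flat on the sill. I then slid it under the middle of the plate's front edge and handed the job in while still holding it there, at 11.35 s of the 42 s limit.

**Last checks before handing in:**
- **Lift:** the screw heads rose 3.2 mm, measured with the wrist camera. That is about 3.6 mm at the plate's front edge, which matches the wedge geometry (tip about 40 mm past the edge).
- **Position:** the wedge is on the middle line to within a few mm. The tool is tilted only about 0.3°.
- **At rest:** the arm had moved less than 0.1 mm since the last look, and the jaws are still closed on the wedge at 25.7 mm.
- **Surroundings:** the last picture showed the stamp upright and the fingers well clear of the plate. The arm never went near the magnifier or the block, but I took no last picture of either.

**What disagreed or ran high:**
- **Cameras:** the scene and top cameras differed by about 5 mm. I relied on the wrist camera instead.
- **Sill corner:** one height for a sill corner came out at 3 mm instead of 18 mm. I discarded that view.
- **Push force:** halfway through the push the tool pitched 0.7° nose-down, with up to about 28 N on the sill and 22 N of push. I partly corrected this; about 18 N of each was still there at the end.

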